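Swing the lockable TV arm round to its viewing position

TASK

The small flat TV is parked at the end of the counter on its lockable swing arm. Pull the arm's sprung locking pin up by its black knob right to its stop, swing the arm a quarter turn anticlockwise (seen from above) to its other end position, and let the pin spring fully down into the second hole so that the arm is locked there. Handle it by the knob or the arm, keep off the TV itself, and leave the other things on the counter where they are.

Things in the scene. Friction and masses are not known exactly. Their poses are not given: they have to be found in the camera images.
- bracket: Bracket screwed to the counter: round steel foot 150 mm across, post 44 mm across, and on it a square steel index plate 130 x 130 x 8 mm, top 108 mm above the counter, with two 13 mm holes. Origin: centre of the foot's underside; the swing axis is the vertical through it. In its own axes the parked hole lies 85 mm from the swing axis along -y, the viewing hole 85 mm along +x.
- pivot (a point): Point on the vertical swing axis, 150 mm above the counter, just above the flat nut (top at 149 mm) on the arm's pivot. Same axes as the bracket. The arm is a dark steel tube 40 mm wide and 25 mm high, its top 137 mm above the counter, running from here to the back of the TV.
- swing (a joint): Swing angle in rad: 0 = parked (arm along the bracket's -y), growing anticlockwise seen from above; 1.571 = viewing (arm along the bracket's +x). Solid end stops at -0.014 and 1.585: an arm against its end stop has the pin over that end's hole. Stiff hinge (0.3 N m): it stays where it is left.
- pin (a joint): Height of the sprung locking pin in m: 0 = fully home in a hole, 0.022 = pulled up to its stop. The spring pushes it down with 6 N at 0 and 11.5 N at the stop, and its weight adds 1 N. In a hole below 0.014 it locks the arm; between the holes a released pin rides on the plate at 0.014. It moves straight up and down and goes round with the arm.
- knob (a point): Centre of the black pull knob on top of the pin: round, axis vertical, spins freely, 35 mm across, 30 mm high, 85 mm out along the arm from the swing axis. With the pin home it is 172 mm above the counter (underside 157 mm); below it a steel sleeve 28 mm across stands on the arm up to 153 mm. Clear for 70 mm all round above the arm.
- tv: Small black flat TV on the outer end of the arm, moving with it: 280 mm wide, 174 mm high, 28 mm thick, upright, lower edge 58 mm and top 232 mm above the counter; back 238 mm and screen 266 mm from the swing axis, screen facing outward. This frame's origin lies on the swing axis at counter height, its x axis along the arm towards the TV.
- remote: Grey remote control, 170 x 46 x 18 mm, lying flat on the counter, loose; the TV passes above it. Origin: centre of its underside, x along its length.
- mug: White mug, 84 mm across, 110 mm high, standing upright, loose. Origin: centre of its underside.
- cartridge: White sealant cartridge with green band, 50 mm across, 228 mm high, standing on its end, loose. Origin: centre of its underside.

How it is judged (in metres and radians):
On the way:
1. the locking pin has been pulled up to its stop (at least 19 of its 22 mm) (value of joint pin above 0.019 m), for 0.1 s.
At the end, for the whole second after the job is handed in: the arm stands at its viewing position (joint swing above 1.545 rad), the pin is fully down in the second hole (joint pin below 2.5 mm), the TV is at rest; the remote, mug and cartridge have stayed within 30 mm of where they were, and nothing has pressed on the TV with more than 5 N (value of joint swing above 1.545 rad and value of joint pin below 0.0025 m and linear speed of tv below 0.02 m/s); the robot touches nothing.
It fails at once if the TV itself was pushed (over 5 N) (contact force between tv and anything else above 5 N).
It fails at once if the remote, mug or cartridge was moved more than 30 mm (distance of any of remote, mug, cartridge from where it was at the start of the episode above 0.03 m).
It also fails if it takes over 42 s, if anything falls off the work surface, if the arm or the gripper's body presses on something with over 40 N, if the wrist force passes 120 N, or if a joint passes its speed limit or range.

ROBOT

A 7-joint arm with a two-finger parallel gripper is mounted at the origin on the work surface. World frame = base frame: x ahead of the robot, y to its left, z up, the work surface at z = 0. Lengths are in m, angles in degrees, forces in N, time in s.
With the tool pointing down it reaches from about 0.425 to 1.025 m from the base axis. Payload 3.6 kg.
Tool frame: the origin (TCP) lies midway between the tips of the shut fingers; the grasp point (between the pads) lies 19 mm behind it; z points along the fingers, y is the line along which they close (so a half turn about z gives the same grasp; the last joint's range is limited). The gripper opens to 85 mm and grips with 20 to 120 N. Pads are 22 mm wide; open, the fingers measure 114 mm over their backs; the gripper's body (76 mm by 85 mm) begins 54 mm behind the grasp point. The pads swing forward as they close: fully open they stand 13 mm farther back than shut.
Start: joints at [60.075, 33.873, 2.773, 92.16, -1.908, 54.013, -1.931], TCP at [0.301, -0.659, 0.231] pointing down, gripper open.
Joint ranges: [-153.93, 153.93], [-27.13, 128.08], [-72.61, 78.16], [10.71, 143.7], [-87.88, 267.88], [4.46, 118.87], [-176.78, 176.78]. Speed limits (degrees/s): [147.25, 147.25, 180, 180, 180, 180, 180].

INTERFACE

Orientations are given as [roll, pitch, yaw] about the fixed x, y, z axes, in that order (R = Rz(yaw) Ry(pitch) Rx(roll)).
In Python, from plant import telemetry, capture, env gives the robot as it stands.
- The arm moves only by the tool arm_command, never from a script. Its argument "steps" is a list of rows, each an object with "slide": the shift along the tool's x, y, z normalised to -1 to 1, where 1 is 0.4 m, a list of three; "angular": the turn, a rotation vector about the tool's x, y, z normalised to -1 to 1, where 1 is pi/2 rad, a list of three. In form: [{"slide": [x, y, z], "angular": [wx, wy, wz]}, ...]. A call has 1 to 20 rows; each row is the pose to reach, as a shift and turn from the pose commanded when the call began, along the tool's axes at that moment; what a row does not reach only later rows make up. A row lasts 1/10 s, in which the tool goes at most 50 mm and 8.59 degrees, less where a joint would pass 70% of its speed; a pose out of reach is approached as far as the arm can. A call with a number of a shift or a turn outside -1 to 1 is refused whole. A call with a gripper value outside its range is refused whole. "grip" is the opening, from -1 (shut) to 1 (fully open), set as the call begins (left out, the last holds). The fingers move at their own pace and stop on an object; the grip force is fixed at half the most. Time passes only in rows, so rows that repeat a pose let the fingers close. It gives the time, the measured TCP pose, the force, the opening and the grip force at its end, in the units of the state.
- telemetry.sense(): the state, without advancing time (a new reading comes with each control period).
- capture(name): name is "side" or "top" or "wrist"; returns a dict with "image" (480x640x3 uint8, red, green, blue), "vertical_fov" (degrees; the focal length in pixels is half the picture's height over the tangent of half this angle, whatever the lens; pixels are square), "cx", "cy" (the principal point, pixels), "pose" (4x4, takes a point from camera to world coordinates). Camera axes: x right, y down, z forward; pixel columns grow to the right and rows downward; lengths in m; the calibration is good to about 2 mm. The wrist camera is an equidistant fisheye: a pixel r from the principal point sees the ray r / f radians off the axis. A picture is of the moment at which its call begins. There is no depth.
- env.close_job(): hands the job in; it is judged then, once.
The state is a dict: "clock": time; "joint_pos": joint angles; "joint_velocities": joint speeds; "tau": joint torques, N m; "eef_pos": TCP position; "eef_rot": TCP orientation; "force": force on the tool from outside, world axes, zero at the start; "torque": the same for the moment, N m; "width": opening from 0.0 (shut) to 1.0 (fully open); "gripper_force": force on a finger pad.
Only numpy, scipy, OpenCV 4.12 (cv2) and the standard library are available. Lean on these libraries where they do the work, as an engineer would, in place of code of your own. Each camera call takes 0.05 s, during which the arm holds its last target. There are 200 camera calls.

## Working session

There is one attempt and no reset: what is moved stays moved. The work goes in short steps, Python scripts to look and compute and a tool call to move; the robot and the scene stay as the last step left them, time stands still between calls to the robot, and variables do not carry over. Pictures are saved under pics/ and viewed, at most 10 in all, crops included, and the job is handed in when it is done.

Besides the shell and the picture viewer there is one more tool, called after "Call:" as name(argument=value, ...), one argument or row to a line, values as JSON. arm_command: Moves the arm, as the interface text tells. Its arguments: {"type":"object","properties":{"steps":{"type":"array","items":{"type":"object","properties":{"slide":{"type":"array","items":{"type":"number","minimum":-1,"maximum":1}},"angular":{"type":"array","items":{"type":"number","minimum":-1,"maximum":1}}}}},"grip":{"type":"number"}},"required":["steps"]}

```bash
mkdir -p pics; cat > h.py <<'E'
import numpy as np, cv2
from plant import telemetry, capture, env
def snap(n,f):
    c=capture(n); cv2.imwrite('pics/'+f+'.png',c['image'][:,:,::-1]); np.savez('pics/'+f,pose=c['pose'],k=[c['vertical_fov'],c['cx'],c['cy']]); return c
def ray(f,u,v,fish=False):
    d=np.load('pics/'+f+'.npz'); fov,cx,cy=d['k']; F=240/np.tan(np.radians(fov/2)); P=d['pose']
    a=np.array([u-cx,v-cy])
    if fish:
        r=np.hypot(*a); t=r/F; q=np.r_[a/r*np.sin(t),np.cos(t)]
    else: q=np.r_[a/F,1]
    q=P[:3,:3]@q; return P[:3,3],q/np.linalg.norm(q)
def tri(*rs):
    A=0;b=0
    for o,q in rs:
        M=np.eye(3)-np.outer(q,q);A=A+M;b=b+M@o
    x=np.linalg.solve(A,b); return x,[np.linalg.norm(np.cross(x-o,q)) for o,q in rs]
def atz(r,z): o,q=r; return o+q*(z-o[2])/q[2]
E
python3 - <<'E'
from h import *
for n in ['side','top']:
    c=snap(n,n+'0'); print(n,c['pose'].round(3).tolist(),c['vertical_fov'],c['cx'],c['cy'])
s=telemetry.sense(); print(s)
E
```

```text
side [[0.877, -0.308, 0.37, 0.315], [-0.481, -0.555, 0.678, -0.478], [-0.003, -0.773, -0.635, 0.669], [0.0, 0.0, 0.0, 1.0]] 54.90604470623523 323.6453379697754 238.48328544872012
top [[0.024, -0.997, 0.076, 0.539], [-0.999, -0.022, 0.035, 0.076], [-0.033, -0.077, -0.997, 1.174], [0.0, 0.0, 0.0, 1.0]] 48.45420112807069 319.4737069331872 236.41325045551767
{'clock': 0.1, 'joint_pos': array([60.07449548, 33.92410098,  2.76848457, 92.23003273, -1.90835069,
       54.01233978, -1.93064315]), 'joint_velocities': array([ 0.04876897, -0.13949248,  0.11074398, -0.1387479 , -0.07780112,
       -0.00084743,  0.08829312]), 'tau': array([ 5.21427282e-03, -5.49992895e+01,  1.55325875e+00, -1.98824304e+01,
        9.69347457e-03,  3.85363848e-03,  1.15540490e-05]), 'eef_pos': array([ 0.30112424, -0.65867105,  0.23020357]), 'eef_rot': array([-1.79879869e+02,  7.04008529e-03,  2.45722017e+01]), 'force': array([-0.35906433,  0.01458617, -0.52810906]), 'torque': array([ 0.02191746, -0.02290797, -0.03550295]), 'gripper_force': 0.0, 'width': 0.9958635436634113}
```

View pics/side0.png

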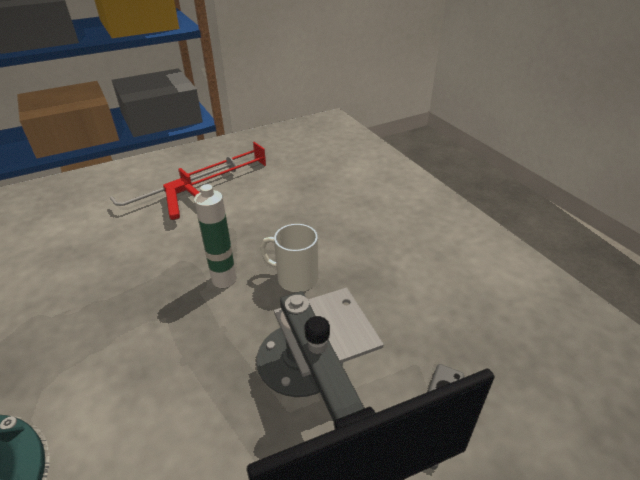

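View pics/top0.png

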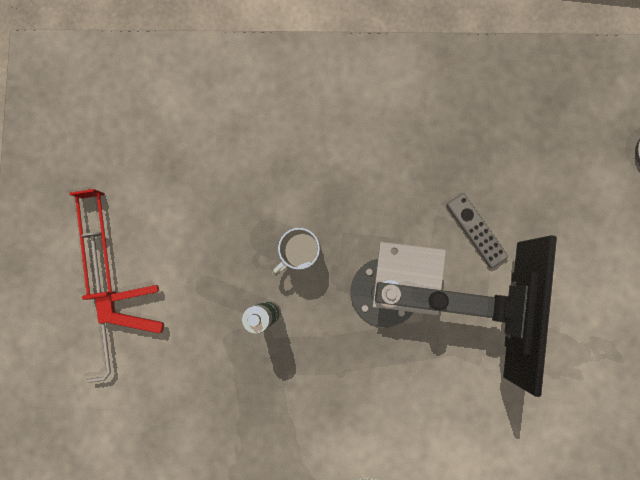

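```bash
python3 - <<'E'
import cv2,numpy as np
a=cv2.imread('pics/side0.png')[280:370,260:350]; b=cv2.imread('pics/top0.png')[235:335,370:470]
f=lambda i:cv2.convertScaleAbs(cv2.resize(i,(400,400),interpolation=cv2.INTER_CUBIC),alpha=1.8)
cv2.imwrite('pics/crop0.png',np.hstack([f(a),f(b)]))
E
```

```text
(no output)
```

View pics/crop0.png

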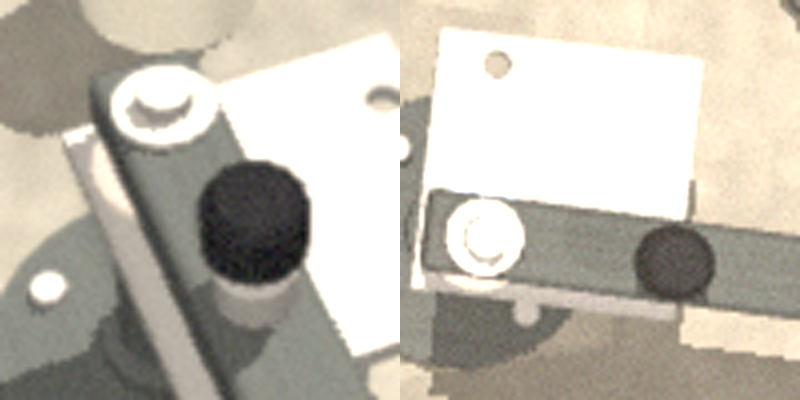

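```bash
python3 - <<'E'
from h import *
S=lambda x,y:ray('side0',x,y); T=lambda x,y:ray('top0',x,y)
k=tri(S(317.15,329.95),T(439,300.25)); n=tri(S(297.1,303.5),T(391.25,294.25)); h=tri(S(346.2,301.8),T(394.5,251.25))
print(k,n,h)
print(np.linalg.norm((k[0]-n[0])[:2]),np.degrees(np.arctan2(*(k[0]-n[0])[1::-1])),np.linalg.norm((h[0]-n[0])[:2]),np.degrees(np.arctan2(*(h[0]-n[0])[1::-1])))
for z,p in [(.232,(518,241)),(.232,(555,237)),(.232,(542,395)),(.228,(254,319)),(.11,(299,248)),(.018,(476,232))]: print(p,atz(T(*p),z))
E
```

```text
(array([ 0.50208472, -0.11422663,  0.17112286]), [np.float64(0.0004775094215875868), np.float64(0.0004775094215875611)]) (array([ 0.51083062, -0.0294416 ,  0.1385885 ]), [np.float64(0.0013700362647371205), np.float64(0.0013700362647371405)]) (array([ 0.59521596, -0.03798646,  0.10642253]), [np.float64(0.001214079600065402), np.float64(0.0012140796000654158)])
0.08523491962694897 -95.88944437603169 0.08481686768775973 -5.782057923081831
(518, 241) [ 0.61047728 -0.23901643  0.232     ]
(555, 237) [ 0.61887761 -0.30289764  0.232     ]
(542, 395) [ 0.34740223 -0.27848489  0.232     ]
(254, 319) [0.4625943  0.22089942 0.228     ]
(299, 248) [0.5961753  0.15331187 0.11      ]
(476, 232) [ 0.64412335 -0.2211336   0.018     ]
```

```bash
cat >> h.py <<'E'
from scipy.spatial.transform import Rotation as Ro
def rel(p,yaw=None):
    s=telemetry.sense(); R=Ro.from_euler('xyz',s['eef_rot'],degrees=True)
    d=R.inv().apply(np.array(p)-s['eef_pos'])/.4
    w=(R.inv()*Ro.from_euler('xyz',[180,0,yaw],degrees=True)).as_rotvec()/(np.pi/2) if yaw is not None else None
    print(np.round(p,4),'slide',d.round(4),'ang',None if w is None else w.round(4))
E
python3 - <<'E'
from h import *
rel([.301,-.659,.40],24.6); rel([.502,-.1145,.40],24.6); rel([.502,-.1145,.30],-5)
E
```

```text
[ 0.301 -0.659  0.4  ] slide [-7.000e-04 -3.000e-04 -4.245e-01] ang [-0.0013  0.0001 -0.0003]
[ 0.502  -0.1145  0.4   ] slide [ 1.0224 -1.0293 -0.4225] ang [-0.0013  0.0001 -0.0003]
[ 0.502  -0.1145  0.3   ] slide [ 1.0224 -1.0288 -0.1725] ang [-0.0013  0.0004  0.3286]
```

Call:
arm_command(
  steps=[
    {"slide":[0,0,-0.12]},
    {"slide":[0,0,-0.24]},
    {"slide":[0,0,-0.36]},
    {"slide":[0,0,-0.4225]},
    {"slide":[0.08,-0.08,-0.4225]},
    {"slide":[0.16,-0.16,-0.4225]},
    {"slide":[0.24,-0.24,-0.4225]},
    {"slide":[0.32,-0.32,-0.4225]},
    {"slide":[0.4,-0.4,-0.4225]},
    {"slide":[0.48,-0.48,-0.4225]},
    {"slide":[0.56,-0.56,-0.4225]},
    {"slide":[0.64,-0.64,-0.4225]},
    {"slide":[0.72,-0.72,-0.4225]},
    {"slide":[0.79,-0.79,-0.4225]},
    {"slide":[0.86,-0.86,-0.4225]},
    {"slide":[0.92,-0.92,-0.4225]},
    {"slide":[0.92,-0.92,-0.4225]},
  ],
  grip=1,
)

```text
schema error: expected keys slide, angular
```

```bash
python3 - <<'E'
from h import *
s=telemetry.sense(); print(s['clock'],s['eef_pos'],s['eef_rot'],s['joint_pos'])
rel([.502,-.1145,.32],24.6)
E
```

```text
0.1 [ 0.30112424 -0.65867105  0.23020357] [-1.79879869e+02  7.04008529e-03  2.45722017e+01] [60.07449548 33.92410098  2.76848457 92.23003273 -1.90835069 54.01233978
 -1.93064315]
[ 0.502  -0.1145  0.32  ] slide [ 1.0224 -1.0289 -0.2225] ang [-0.0013  0.0001 -0.0003]
```

Call:
arm_command(
  steps=[
    {"slide":[0,0,-0.12],"angular":[0,0,0]},
    {"slide":[0,0,-0.24],"angular":[0,0,0]},
    {"slide":[0,0,-0.36],"angular":[0,0,0]},
    {"slide":[0,0,-0.4225],"angular":[0,0,0]},
    {"slide":[0.08,-0.08,-0.4225],"angular":[0,0,0]},
    {"slide":[0.16,-0.16,-0.4225],"angular":[0,0,0]},
    {"slide":[0.24,-0.24,-0.4225],"angular":[0,0,0]},
    {"slide":[0.32,-0.32,-0.4225],"angular":[0,0,0]},
    {"slide":[0.4,-0.4,-0.4225],"angular":[0,0,0]},
    {"slide":[0.48,-0.48,-0.4225],"angular":[0,0,0]},
    {"slide":[0.56,-0.56,-0.4225],"angular":[0,0,0]},
    {"slide":[0.64,-0.64,-0.4225],"angular":[0,0,0]},
    {"slide":[0.72,-0.72,-0.4225],"angular":[0,0,0]},
    {"slide":[0.79,-0.79,-0.4225],"angular":[0,0,0]},
    {"slide":[0.86,-0.86,-0.4225],"angular":[0,0,0]},
    {"slide":[0.92,-0.92,-0.4225],"angular":[0,0,0]},
    {"slide":[0.92,-0.92,-0.4225],"angular":[0,0,0]},
    {"slide":[0.92,-0.92,-0.4225],"angular":[0,0,0]},
  ],
  grip=1,
)

```text
clock: 1.9
eef_pos: [0.483, -0.171, 0.4]
eef_rot: [-180.0, 0.1, 24.7]
force: [0.0, -0.7, 0.3]
width: 1.0
gripper_force: 0.0
```

```bash
python3 - <<'E'
from h import *
s=telemetry.sense(); print(s['clock'],s['eef_pos'],s['eef_rot'],s['joint_pos'])
rel([.502,-.1145,.30],0); rel([.502,-.1145,.30],24.6); snap('wrist','w0')
E
```

```text
1.9 [ 0.48295154 -0.17103584  0.39997293] [-1.79993755e+02  5.23245789e-02  2.46961904e+01] [ 23.44120717   8.87249199 -10.40567809 106.97225862   1.8009622
  64.35511629 -52.92736169]
[ 0.502  -0.1145  0.3   ] slide [ 0.1025 -0.1085  0.2499] ang [1.000e-04 6.000e-04 2.744e-01]
[ 0.502  -0.1145  0.3   ] slide [ 0.1025 -0.1085  0.2499] ang [-0.0001  0.0006  0.0011]
```

View pics/w0.png

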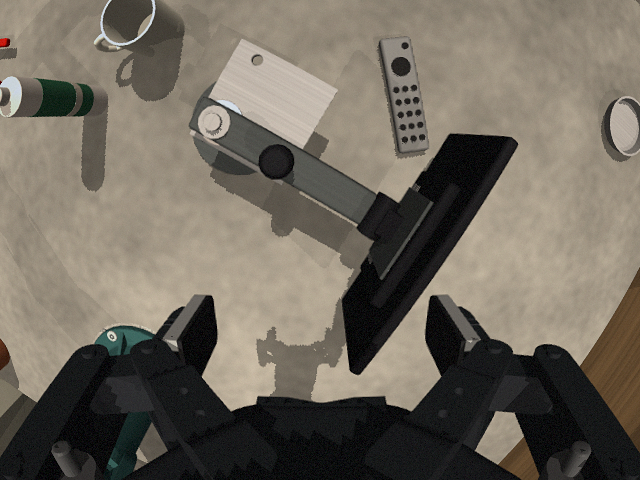

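```bash
python3 - <<'E'
from h import *
P=np.load('pics/w0.npz')['pose'];print(P[:3,3])
w=ray('w0',277,162,True)
print(tri(w,ray('top0',439,300.25),ray('side0',317.15,329.95)),atz(w,.172))
n=ray('w0',213,122,True);print(atz(n,.14),tri(n,ray('top0',391.25,294.25),ray('side0',297.1,303.5)))
E
```

```text
[ 0.54827545 -0.14233339  0.54198303]
(array([ 0.50238084, -0.11453663,  0.17091092]), [np.float64(0.0008531409064094492), np.float64(0.0008729953108327606), np.float64(0.0002842655100324591)]) [ 0.50310779 -0.11523985  0.172     ]
[ 0.51202091 -0.02938854  0.14      ] (array([ 0.51121964, -0.02916683,  0.13826973]), [np.float64(0.000697135905434156), np.float64(0.0016748296758625468), np.float64(0.0011257263266841355)])
```

Call:
arm_command(
  steps=[
    {"slide":[0.103,-0.107,0.1],"angular":[0,0,0]},
    {"slide":[0.103,-0.107,0.2],"angular":[0,0,0]},
    {"slide":[0.103,-0.107,0.28],"angular":[0,0,0]},
    {"slide":[0.103,-0.107,0.36],"angular":[0,0,0]},
    {"slide":[0.103,-0.107,0.42],"angular":[0,0,0]},
    {"slide":[0.103,-0.107,0.47],"angular":[0,0,0]},
    {"slide":[0.103,-0.107,0.52],"angular":[0,0,0]},
    {"slide":[0.103,-0.107,0.57],"angular":[0,0,0]},
    {"slide":[0.103,-0.107,0.6],"angular":[0,0,0]},
    {"slide":[0.103,-0.107,0.6275],"angular":[0,0,0]},
    {"slide":[0.103,-0.107,0.6275],"angular":[0,0,0]},
    {"slide":[0.103,-0.107,0.6275],"angular":[0,0,0]},
  ],
)

```text
clock: 3.15
eef_pos: [0.5031, -0.116, 0.1495]
eef_rot: [180.0, -0.0, 24.5]
force: [0.9, 0.2, 0.3]
width: 0.998
gripper_force: 0.0
```

```bash
python3 - <<'E'
from h import *
s=telemetry.sense(); print(s['clock'],s['eef_pos'],s['eef_rot'],s['force'])
a=snap('side','s1')['image'];b=snap('wrist','w1')['image']
cv2.imwrite('pics/c1.png',np.hstack([cv2.resize(a[200:440,180:420],(400,400)),cv2.resize(b[:,80:560],(400,400))])[:,:,::-1])
E
```

```text
3.15 [ 0.50307067 -0.11599919  0.14954341] [ 1.79976207e+02 -1.65560577e-02  2.45382082e+01] [0.90754126 0.20229757 0.26664674]
```

View pics/c1.png

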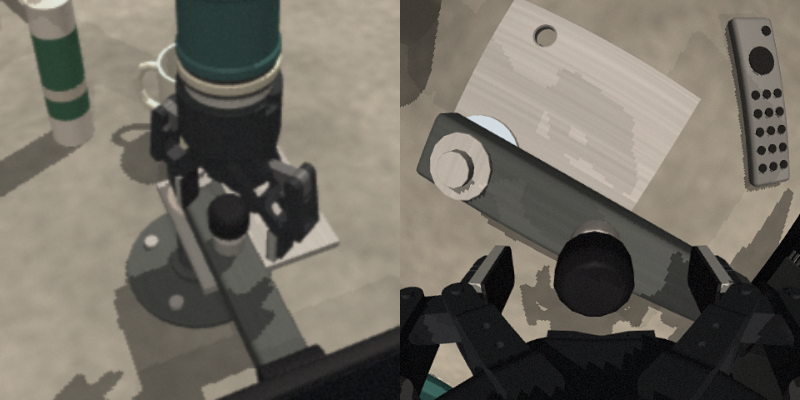

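The knob sits between the open pads, centred to within about 1 mm (right half, knob at about (594,275)). Closing the gripper now.

Call:
arm_command(
  steps=[
    {"slide":[0,0,0],"angular":[0,0,0]},
    {"slide":[0,0,0],"angular":[0,0,0]},
    {"slide":[0,0,0],"angular":[0,0,0]},
    {"slide":[0,0,0],"angular":[0,0,0]},
    {"slide":[0,0,0],"angular":[0,0,0]},
    {"slide":[0,0,0],"angular":[0,0,0]},
    {"slide":[0,0,0],"angular":[0,0,0]},
    {"slide":[0,0,0],"angular":[0,0,0]},
  ],
  grip=-1,
)

```text
clock: 4.05
eef_pos: [0.5024, -0.1137, 0.1499]
eef_rot: [-179.9, 0.0, 24.7]
force: [-2.7, 4.4, 7.2]
width: 0.385
gripper_force: 59.2
```

Call:
arm_command(
  steps=[
    {"slide":[0,0,-0.015],"angular":[0,0,0]},
    {"slide":[0,0,-0.03],"angular":[0,0,0]},
    {"slide":[0,0,-0.042],"angular":[0,0,0]},
    {"slide":[0,0,-0.052],"angular":[0,0,0]},
    {"slide":[0,0,-0.056],"angular":[0,0,0]},
    {"slide":[0,0,-0.056],"angular":[0,0,0]},
    {"slide":[0,0,-0.056],"angular":[0,0,0]},
    {"slide":[0,0,-0.056],"angular":[0,0,0]},
  ],
)

```text
clock: 4.85
eef_pos: [0.5021, -0.1138, 0.1706]
eef_rot: [-179.8, 0.0, 24.6]
force: [2.8, 4.8, -11.5]
width: 0.388
gripper_force: 60.7
```

```bash
python3 - <<'E'
from h import *
s=telemetry.sense(); print(s['clock'],s['eef_pos'],s['eef_rot'],s['force'],s['joint_pos'])
a=snap('side','s2')['image'];b=snap('wrist','w2')['image']
cv2.imwrite('pics/c2.png',np.hstack([cv2.resize(a[280:380,260:360],(400,400)),cv2.resize(b[:,80:560],(400,400))])[:,:,::-1])
c=np.array([.5115,-.0293]);k=s['eef_pos'][:2]-c;print(np.linalg.norm(k),np.degrees(np.arctan2(k[1],k[0])))
for a in range(10,101,10):
    t=np.radians(a-95.9); rel([*(c+.085*np.array([np.cos(t),np.sin(t)])),s['eef_pos'][2]])
E
```

```text
4.85 [ 0.50206805 -0.1138233   0.17064155] [-1.79845361e+02  2.59804603e-02  2.46469042e+01] [  2.77452594   4.8149724  -11.50630595] [ 16.41992991  24.30476529 -11.22320022 121.61988197   7.84987899
  34.84205379 -65.64759697]
0.08504792707293697 -96.36729245002512
[ 0.5176 -0.1141  0.1706] slide [ 0.0349  0.0168 -0.0001] ang None
[ 0.5322 -0.1117  0.1706] slide [ 0.0706  0.0267 -0.0001] ang None
[ 0.5462 -0.1069  0.1706] slide [ 1.075e-01  3.030e-02 -1.000e-04] ang None
[ 0.5592 -0.0997  0.1706] slide [ 0.1444  0.0274 -0.0002] ang None
[ 0.5707 -0.0903  0.1706] slide [ 0.1803  0.0182 -0.0002] ang None
[ 0.5804 -0.0791  0.1706] slide [ 2.14e-01  2.80e-03 -1.00e-04] ang None
[ 0.588  -0.0664  0.1706] slide [ 2.445e-01 -1.810e-02 -1.000e-04] ang None
[ 0.5932 -0.0526  0.1706] slide [ 0.271  -0.0441 -0.    ] ang None
[ 0.596  -0.038   0.1706] slide [ 0.2925 -0.0742  0.    ] ang None
[ 0.5963 -0.0232  0.1706] slide [ 3.085e-01 -1.076e-01  1.000e-04] ang None
```

View pics/c2.png

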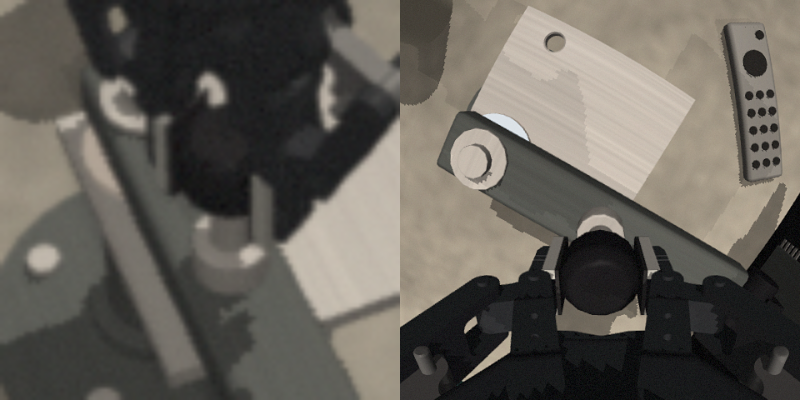

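The pin shaft now shows above the sleeve (left half, about (225,225)) and the pads hold the knob. The TCP rose 20.7 mm, so I'll lift a little more until the force shows the stop.

Call:
arm_command(
  steps=[
    {"slide":[0,0,-0.004],"angular":[0,0,0]},
    {"slide":[0,0,-0.006],"angular":[0,0,0]},
    {"slide":[0,0,-0.006],"angular":[0,0,0]},
    {"slide":[0,0,-0.006],"angular":[0,0,0]},
  ],
)

```text
clock: 5.35
eef_pos: [0.5019, -0.1138, 0.1723]
eef_rot: [-179.8, 0.0, 24.7]
force: [3.6, 4.6, -17.7]
width: 0.386
gripper_force: 62.0
```

Call:
arm_command(
  steps=[
    {"slide":[0.0172,0.0095,0],"angular":[0,0,0]},
    {"slide":[0.035,0.017,0],"angular":[0,0,0]},
    {"slide":[0.0527,0.0225,0],"angular":[0,0,0]},
    {"slide":[0.0706,0.0267,0],"angular":[0,0,0]},
    {"slide":[0.089,0.029,0],"angular":[0,0,0]},
    {"slide":[0.1075,0.0303,0],"angular":[0,0,0]},
    {"slide":[0.126,0.0295,0],"angular":[0,0,0]},
    {"slide":[0.1444,0.0274,0],"angular":[0,0,0]},
    {"slide":[0.1625,0.0233,0],"angular":[0,0,0]},
    {"slide":[0.1803,0.0182,0],"angular":[0,0,0]},
    {"slide":[0.1975,0.011,0],"angular":[0,0,0]},
    {"slide":[0.214,0.0028,0],"angular":[0,0,0]},
    {"slide":[0.2297,-0.007,0],"angular":[0,0,0]},
    {"slide":[0.2445,-0.018,0],"angular":[0,0,0]},
    {"slide":[0.2583,-0.0305,0],"angular":[0,0,0]},
    {"slide":[0.271,-0.044,0],"angular":[0,0,0]},
    {"slide":[0.271,-0.044,0],"angular":[0,0,0]},
  ],
)

```text
clock: 7.05
eef_pos: [0.5917, -0.0548, 0.1719]
eef_rot: [-179.9, 0.3, 24.5]
force: [1.1, 4.2, -12.5]
width: 0.388
gripper_force: 62.5
```

```bash
python3 - <<'E'
from h import *
s=telemetry.sense(); print(s['clock'],s['eef_pos'],s['eef_rot'],s['force'],s['width'])
c=np.array([.5115,-.0293]);k=s['eef_pos'][:2]-c;print(np.linalg.norm(k),np.degrees(np.arctan2(k[1],k[0])))
for a in (90,94,98):
    t=np.radians(a-95.9); rel([*(c+.085*np.array([np.cos(t),np.sin(t)])),s['eef_pos'][2]])
E
```

```text
7.05 [ 0.59170661 -0.05477635  0.1718672 ] [-179.86115797    0.26613216   24.52349783] [  1.10870621   4.15383981 -12.4617476 ] 0.38788221037299997
0.08415547812436985 -17.62162166421498
[ 0.596  -0.038   0.1719] slide [ 0.0272 -0.0336 -0.    ] ang None
[ 0.5965 -0.0321  0.1719] slide [ 0.0343 -0.0466 -0.    ] ang None
[ 0.5964 -0.0262  0.1719] slide [ 0.0404 -0.0601 -0.    ] ang None
```

Call:
arm_command(
  steps=[
    {"slide":[0.015,-0.017,0],"angular":[0,0,0]},
    {"slide":[0.024,-0.03,0],"angular":[0,0,0]},
    {"slide":[0.03,-0.04,0],"angular":[0,0,0]},
    {"slide":[0.035,-0.05,0],"angular":[0,0,0]},
    {"slide":[0.036,-0.054,0],"angular":[0,0,0]},
    {"slide":[0.036,-0.054,0],"angular":[0,0,0]},
    {"slide":[0.036,-0.054,0],"angular":[0,0,0]},
  ],
)

```text
clock: 7.75
eef_pos: [0.5954, -0.0354, 0.1723]
eef_rot: [179.8, 0.5, 24.4]
force: [-1.3, -10.1, -16.7]
width: 0.385
gripper_force: 62.3
```

```bash
python3 - <<'E'
from h import *
s=telemetry.sense(); print(s['clock'],s['eef_pos'],s['eef_rot'],s['force'],s['width'])
c=np.array([.5115,-.0293]);k=s['eef_pos'][:2]-c;print(np.linalg.norm(k),np.degrees(np.arctan2(k[1],k[0])))
a=snap('top','t3')['image'];b=snap('wrist','w3')['image']
cv2.imwrite('pics/c3.png',np.hstack([cv2.resize(a[100:400,280:580],(400,400)),cv2.resize(b[:,80:560],(400,400))])[:,:,::-1])
E
```

```text
7.75 [ 0.59541319 -0.03541589  0.17227648] [179.75959599   0.49648886  24.35472599] [ -1.28810325 -10.09422255 -16.74395418] 0.38450906636478616
0.08413577002187204 -4.1685457238616115
```

View pics/c3.png

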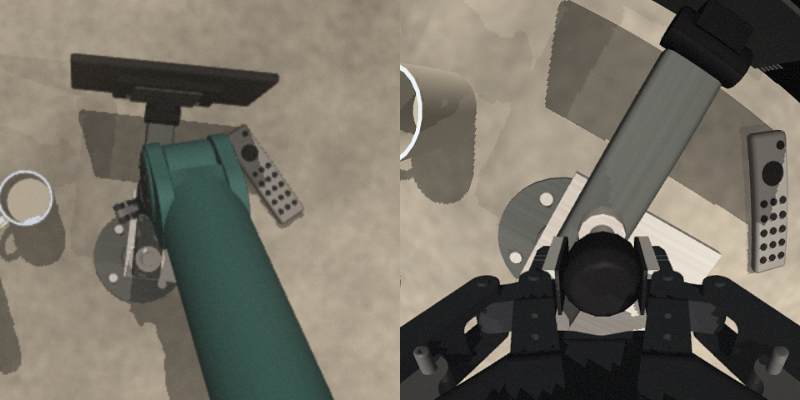

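The arm is at its stop: it shows about 92° of swing, with 10 N of reaction in y, and the TV faces +x clear of the mug and remote. Next I lower the pin while easing the side push.

Call:
arm_command(
  steps=[
    {"slide":[-0.001,0.002,0.012],"angular":[0,0,0]},
    {"slide":[-0.001,0.003,0.024],"angular":[0,0,0]},
    {"slide":[-0.002,0.005,0.036],"angular":[0,0,0]},
    {"slide":[-0.003,0.007,0.048],"angular":[0,0,0]},
    {"slide":[-0.003,0.007,0.058],"angular":[0,0,0]},
    {"slide":[-0.003,0.007,0.062],"angular":[0,0,0]},
    {"slide":[-0.003,0.007,0.062],"angular":[0,0,0]},
    {"slide":[-0.003,0.007,0.062],"angular":[0,0,0]},
  ],
)

```text
clock: 8.65
eef_pos: [0.5958, -0.0357, 0.1501]
eef_rot: [179.9, 0.4, 24.4]
force: [-5.7, -6.7, -1.1]
width: 0.392
gripper_force: 63.7
```

The TCP is back at its original grip height of 0.150, so the pin is in the hole. Releasing the knob.

Call:
arm_command(
  steps=[
    {"slide":[-0.003,0.006,0],"angular":[0,0,0]},
    {"slide":[-0.003,0.006,0],"angular":[0,0,0]},
    {"slide":[-0.003,0.006,0],"angular":[0,0,0]},
    {"slide":[-0.003,0.006,0],"angular":[0,0,0]},
    {"slide":[-0.003,0.006,0],"angular":[0,0,0]},
    {"slide":[-0.003,0.006,0],"angular":[0,0,0]},
    {"slide":[-0.003,0.006,0],"angular":[0,0,0]},
    {"slide":[-0.003,0.006,0],"angular":[0,0,0]},
    {"slide":[-0.003,0.006,-0.05],"angular":[0,0,0]},
    {"slide":[-0.003,0.006,-0.12],"angular":[0,0,0]},
    {"slide":[-0.003,0.006,-0.2],"angular":[0,0,0]},
    {"slide":[-0.003,0.006,-0.3],"angular":[0,0,0]},
    {"slide":[-0.003,0.006,-0.4],"angular":[0,0,0]},
    {"slide":[-0.003,0.006,-0.4],"angular":[0,0,0]},
  ],
  grip=1,
)

```text
clock: 10.05
eef_pos: [0.602, -0.0344, 0.3157]
eef_rot: [179.7, -0.6, 24.6]
force: [0.7, 0.1, 0.0]
width: 1.0
gripper_force: 0.0
```

```bash
python3 - <<'E'
from h import *
s=telemetry.sense(); print(s['clock'],s['eef_pos'],s['eef_rot'],s['force'],s['width'])
a=snap('side','s4')['image'];b=snap('wrist','w4')['image']
cv2.imwrite('pics/c4.png',np.hstack([cv2.resize(a[240:340,290:390],(400,400),interpolation=2),b[0:400,120:520]])[:,:,::-1])
E
```

```text
10.05 [ 0.60202261 -0.03436062  0.31566295] [179.70337545  -0.64503248  24.55783086] [0.67947949 0.14410127 0.02780269] 1.0000801363396106
```

View pics/c4.png

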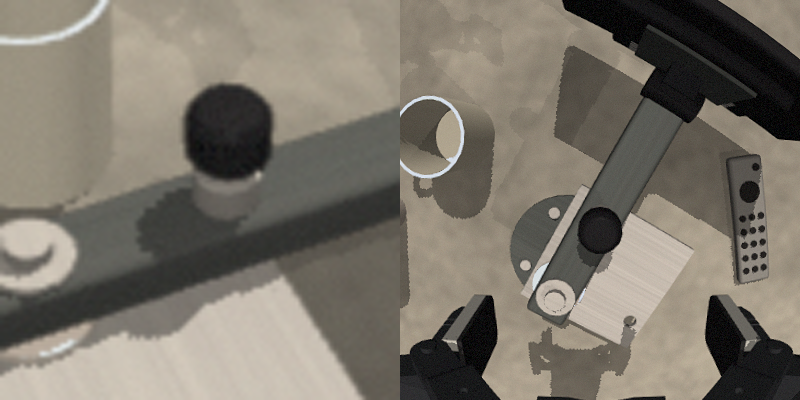

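```bash
python3 - <<'E'
from h import *
k,e=tri(ray('s4',347,273),ray('w4',320,231,True)); print(k,e)
d=k[:2]-[.5115,-.0293];print(np.linalg.norm(d),np.degrees(np.arctan2(d[1],d[0]))+95.9)
E
```

```text
[ 0.59609216 -0.03767749  0.17118697] [np.float64(6.856347995238135e-05), np.float64(6.856347995244866e-05)]
0.08500597317146581 90.24421823906363
```

The knob is back at z = 0.171, the same height as when the pin was home at the start. The arm has turned 90.2°, so it's locked, and I'm handing in.

```bash
python3 -c "
from plant import env
print(env.close_job())"
```

```text
the job is handed in; nothing more can be done
None
```

The job is handed in (no verdict came back): I pulled the pin to its stop and swung the arm to 90.2° by camera; the pin measured fully home in the second hole, with the TV untouched and the mug, remote and cartridge left alone.

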